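Free the glue-seized swing clamp and unload the wooden ring

TASK

Dried glue has seized the orange wing knob of the swing clamp that holds the wooden ring in the plywood jig: rock the knob back and forth in small arcs, each way until you feel it stop but without wrenching it hard against the stops (the plastic cap cracks), until it breaks free. Then turn it counter-clockwise until the clamp arm stands a quarter turn away from the ring, take the ring out of the jig and set it down flat on the floor of the blue tray. Leave everything else on the bench where it is.

Things in the scene. Friction and masses are not known exactly. Their poses are not given: they have to be found in the camera images.
- clamp (a joint): angle (rad) of the clamp's spindle and steel arm about the vertical, positive counter-clockwise seen from above; about 0: arm over the ring; 1.57: arm along the jig's +x, beside the ring. Travel -0.7 to 1.6; it stays where it is left. While seized it turns only between two stops, each 0.12 to 0.45 rad from 0, different on either side and from start to start.
- spindle (a point): top of the clamp's steel post, on the turning axis, 54 mm above the bench. Turning takes about 0.1 N m, about 0.25 to 0.3 N m over the last 0.13 rad before a stop where the glue gives, then it is hard. Only strokes on to the stop, alternately both ways, loosen it: after two to seven (it differs) the counter-clockwise stop is gone and it turns on with 0.1 N m.
- cap (a joint): twist (rad) of the orange plastic cap relative to the spindle beneath it: the cap is springy, 4 N m per rad, reads 0 when not loaded, positive counter-clockwise. It cracks at 0.2 rad either way (0.8 N m), so ease off at about 0.4 to 0.5 N m.
- cap_grip (a point): grip point of the orange wing knob (the cap), on the vertical turning axis, 13 mm below the knob's top, 93 mm above the bench. The wing is an upright bar 50 mm long (this point's x axis), 14 mm thick (its y), 34 mm tall; its underside lies 21 mm and the steel arm's top 28 mm below this point. Grip it across its thickness.
- jig: plywood board 150 x 200 x 18 mm (x, y, z) fixed to the bench; origin at the centre of its underside. Clamp axis at (0, +55 mm), nest centre at (0, -35 mm). Four dark stops, 12 mm high, 24 wide, 10 thick, stand by the ring's faces towards the jig's +x, -x, +y and -y; the ring's four diagonal faces are free to grip.
- clamp_tip (a point): top of the free end of the steel clamp arm (22 mm wide, 8 mm thick, reaching 125 mm from the spindle's axis, top 64.5 mm above the bench); at the start it lies across the ring, 2.5 mm above it.
- ring: medium-brown octagonal wooden ring lying in the jig's nest, 0.09 to 0.15 kg: 90 mm across the flats, straight-sided hole 52 mm across, walls 19 mm thick, 36 mm tall; origin at the centre of its underside, z up. Its x and y axes and the two diagonals between them are perpendicular to its eight faces.
- tray: blue open tray fixed to the bench, 200 x 200 mm outside, 25 mm tall, walls and floor 5 mm thick; origin at the centre of its underside, its walls along its x and y.
- offcut: bystander: loose pale wooden block 70 x 36 x 20 mm between the jig and the tray; origin at the centre of its underside
- screwdriver: bystander: loose red-handled screwdriver, 160 mm long, lying on the bench between the jig and the tray
- glue: bystander: white bottle with red cap, 60 mm across, 170 mm tall, at the back
- wax: bystander: tin 84 mm across, 60 mm tall, at the back
- mallet: bystander: hammer 240 mm long lying at the left
- ring_b: bystander: larger dark octagonal ring, 110 mm across, 30 mm tall, at the left of the robot
- wrench: bystander: wrench 180 mm long lying at the right
Not all that is in view belongs to the job. Leave any red look-alike of the ring alone.

How it is judged (in metres and radians):
On the way, in this order (a step that is already met when the one before it is completed fails the run):
1. the seized clamp is broken free and its arm swung at least 1.2 rad counter-clockwise while the ring still lies in the nest (value of joint clamp above 1.2 rad and distance of ring from where it was at the start of the episode below 0.012 m), for 0.1 s.
2. the ring is lifted clear of the jig (height (world z) of ring above 0.035 m), for 0.1 s.
At the end, for the whole second after the job is handed in: The clamp arm stands at least 1.2 rad counter-clockwise from its closed place; the ring lies at rest on the tray's floor (its underside 2 to 10 mm above the bench, its axis within 0.1 rad of vertical, its centre within 75 mm of the tray's centre) (value of joint clamp above 1.2 rad and horizontal distance between ring and tray below 0.075 m and z of ring in the frame of tray between 0.002 and 0.01 m and angle between ring's own z axis and vertical below 0.1 rad and linear speed of ring below 0.02 m/s); the robot touches nothing.
It fails at once if the orange cap is wrenched: twisted more than 0.2 rad on its spindle either way (value of joint cap above 0.2 rad or value of joint cap below -0.2 rad).
It fails at once if a bystander is shifted by more than 30 mm (distance of any of offcut, screwdriver, glue, wax, mallet, ring_b, wrench from where it was at the start of the episode above 0.03 m).
It also fails if it takes over 72 s, if anything falls off the work surface, if the arm or the gripper's body presses on something with over 40 N, if the wrist force passes 120 N, or if a joint passes its speed limit or range.

ROBOT

A 7-joint arm with a two-finger parallel gripper is mounted at the origin on the work surface. World frame = base frame: x ahead of the robot, y to its left, z up, the work surface at z = 0. Lengths are in m, angles in degrees, forces in N, time in s.
With the tool pointing down it reaches from about 0.425 to 1.025 m from the base axis. Payload 9.4 kg.
Tool frame: the origin (TCP) lies midway between the tips of the shut fingers; the grasp point (between the pads) lies 19 mm behind it; z points along the fingers, y is the direction in which the jaws open and shut (so a half turn about z gives the same grasp; the last joint's range is limited). The gripper opens to 93 mm and grips with 3 to 60 N. Pads are 15 mm wide; open, the fingers measure 128 mm over their backs; the gripper's body (75 mm by 188 mm) begins 65 mm behind the grasp point.
Start: joints at [70.663, 34.337, -0.143, 91.639, 0.103, 54.024, -4.572], TCP at [0.187, -0.7, 0.197] pointing down, gripper open.
Joint ranges: [-147.43, 147.43], [-19.82, 112.94], [-74.19, 73.91], [6.32, 146.72], [-59.91, 239.91], [6.04, 106.73], [-150.56, 150.56]. Speed limits (degrees/s): [127.2, 127.2, 172.46, 172.46, 180, 180, 180].

INTERFACE

Orientations are given as a 3x3 rotation matrix whose columns are the frame's x, y, z axes.
In Python, from rig import get_obs, read_camera, get_calibration, hand_in gives the robot as it stands.
- The arm moves only by the tool step_arm, never from a script. Its argument "steps" is text: rows parted by semicolons, each of 7 numbers parted by spaces: the gripper's target within -1 to 1 (fully open at 1, half-way at 0, shut at -1), then the shift along the tool's x, y, z in m, then the turn, a rotation vector about the tool's x, y, z in rad. A call has 1 to 8 rows; each row shifts and turns the pose as measured when the row begins, along the tool's axes as they then stand; what a row does not reach is not made up. A row lasts 1/10 s, in which the tool goes at most 50 mm and 8.59 degrees, less where a joint would pass 70% of its speed; a pose out of reach is approached as far as the arm can. A call with a gripper value outside its range is refused whole. The fingers move at their own pace and stop on an object; "force" is the grip in N (left out, the last holds). Time passes only in rows, so rows that do not move let the fingers close. It gives the time, the measured TCP pose, the force and the opening at its end, in the units of the state.
- get_obs(): the state, without advancing time (a new reading comes with each control period).
- read_camera(name): name is "scene" or "top" or "wrist"; returns (picture, depth): 400x640x3 uint8, blue, green, red; 400x640 float32, m along the optical axis (not along the pixel's ray), 0 where there is no reading.
- get_calibration(name): a dict with "fx", "fy", "cx", "cy" (pixels), "dist" ([k1, k2, p1, p2, k3] as OpenCV has them; the pictures are not rectified), "rvec" (rotation vector, rad) and "tvec" (3), from world to camera coordinates, as OpenCV has them; the wrist camera has in their place "T_tool_cam" (4x4, takes a point from camera to tool coordinates, whose origin is the TCP and whose axes are the flange's). Camera axes: x right, y down, z forward; pixel columns grow to the right and rows downward; lengths in m; the calibration is good to about 2 mm. A picture is of the moment at which its call begins: read the wrist's pose just before it. get_calibration takes no time and is no camera call.
- hand_in(): hands the job in, once; it reports no verdict.
The state is a dict: "time_s": time; "joint_positions": joint angles; "dq": joint speeds; "joint_efforts": joint torques, N m; "position": TCP position; "tool_rot": TCP orientation; "ft_force": force on the tool from outside, world axes, zero at the start; "wrist_torque": the same for the moment, N m; "grip_width": finger opening in m.
Only numpy, scipy, OpenCV 4.12 (cv2) and the standard library are available. Lean on these libraries where they do the work, as an engineer would, in place of code of your own. Each camera call takes 0.05 s, during which the arm holds its last target. There are 200 camera calls.

## Working session

There is one attempt and no reset: what is moved stays moved. The work goes in short steps, Python scripts to look and compute and a tool call to move; the robot and the scene stay as the last step left them, time stands still between calls to the robot, and variables do not carry over. Pictures are saved under pics/ and viewed, about 8 in all and at most 12, crops included, and the job is handed in when it is done.

Besides the shell and the picture viewer there is one more tool, called after "Emit:" by a JSON object that holds its "method" and its "body". step_arm: Moves the arm, as the interface text tells. Its arguments: {"type":"object","properties":{"steps":{"type":"string"},"force":{"type":"number"}},"required":["steps"]}

```bash
mkdir -p pics; ls
python3 - <<'E'
from rig import *
import cv2,numpy as np
o=get_obs();print({k:np.round(v,3).tolist() for k,v in o.items()})
for n in ("scene","top"):
    p,d=read_camera(n);np.savez(n,p=p,d=d);cv2.imwrite(f"pics/{n}0.png",p);print(n,get_calibration(n))
E
```

```text
pics
{'time_s': 0.0, 'joint_positions': [70.664, 34.385, -0.146, 91.679, 0.103, 54.022, -4.572], 'dq': [-0.099, 0.064, -0.08, 0.081, 0.041, -0.059, -0.048], 'joint_efforts': [-0.001, -76.508, 1.497, -25.236, -0.053, 0.017, 0.0], 'position': [0.187, -0.7, 0.196], 'tool_rot': [[0.966, 0.258, -0.001], [0.258, -0.966, 0.001], [-0.0, -0.002, -1.0]], 'ft_force': [-0.728, -0.057, 0.222], 'wrist_torque': [-0.007, 0.011, 0.028], 'grip_width': 0.093}
scene {'fx': 436.99302673045, 'fy': 436.99302673045, 'cx': 317.53239861603174, 'cy': 201.7607549607679, 'dist': array([0.00624273, 0.        , 0.        , 0.        , 0.        ]), 'rvec': array([ 1.49340088,  2.02556265, -0.84953196]), 'tvec': array([ 0.17678821, -0.29790193,  1.83240033])}
top {'fx': 366.3673091626752, 'fy': 366.3673091626752, 'cx': 322.7569740893646, 'cy': 201.22059167531935, 'dist': array([0.01446975, 0.        , 0.        , 0.        , 0.        ]), 'rvec': array([ 2.17290308, -2.20854926,  0.06585852]), 'tvec': array([0.00946971, 0.51745217, 1.10489361])}
```

View pics/top0.png

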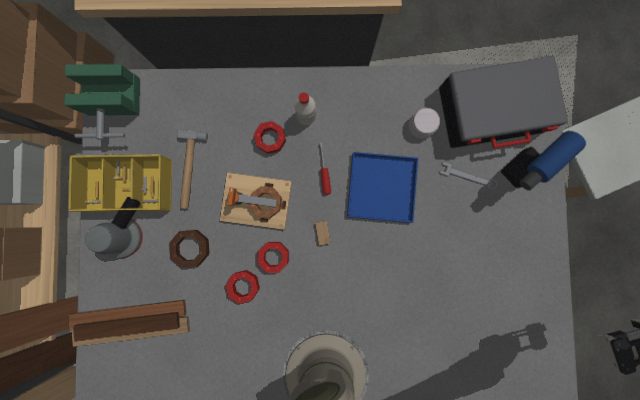

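View pics/scene0.png

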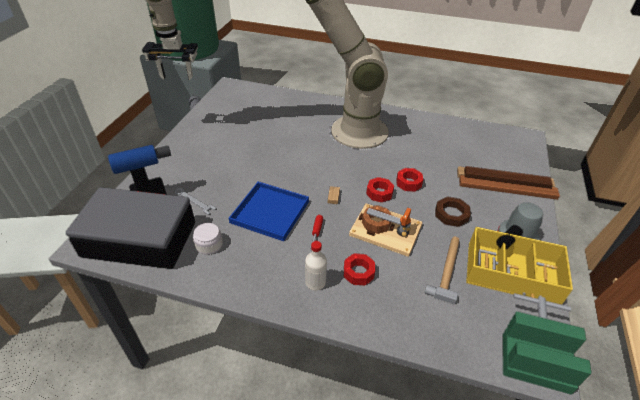

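The top view shows the jig at about (257,202), with the knob at (233,198), the ring at (266,203) and the tray at (382,187). The red look-alikes are at (270,137), (272,257) and (242,287). Next I'll measure these from the depth image.

```bash
cat > h.py <<'E'
from rig import *
import cv2,numpy as np
def cloud(p,d,c,T=None):
    v,u=np.mgrid[:400,:640];K=np.array([[c['fx'],0,c['cx']],[0,c['fy'],c['cy']],[0,0,1]])
    n=cv2.undistortPoints(np.stack([u,v],-1).reshape(-1,1,2).astype(float),K,c['dist']).reshape(400,640,2)
    P=np.dstack([n*d[...,None],d])
    if T is None:
        R=cv2.Rodrigues(c['rvec'])[0];return (P-c['tvec'])@R
    return P@T[:3,:3].T+T[:3,3]
def rect(m,P):
    q=P[m][:,:2].astype(np.float32);return cv2.minAreaRect(q*1000)
def biggest(m):
    n,l,s,_=cv2.connectedComponentsWithStats(m.astype(np.uint8));return l==1+np.argmax(s[1:,4])
E
python3 - <<'E'
from h import *
for n in ("top","scene"):
    z=np.load(n+".npz");p,d=z['p'],z['d'];P=cloud(p,d,get_calibration(n))
    H=cv2.cvtColor(p,cv2.COLOR_BGR2HSV);h,s,v=cv2.split(H)
    X,Y,Z=np.moveaxis(P,-1,0)
    near=(d>0)&(X>.35)&(X<.85)&(abs(Y)<.5)
    tray=biggest(near&(h>105)&(h<130)&(s>120));print(n,'tray',rect(tray,P))
    w=near&(Y>.05)&(Y<.38)&(X>.4)&(X<.68)
    b=biggest(w&(h>10)&(h<28)&(s>60)&(v>150)&(Z<.026)&(Z>.008));print('board',rect(b,P),np.median(Z[b]))
    k=w&(Z>.07)&(Z<.13);print('knob',k.sum(),rect(k,P),np.median(P[k],0),Z[k].max())
    a=w&(Z>.057)&(Z<.07)&(s<70);print('arm',a.sum(),rect(a,P))
    r=w&(Z>.046)&(Z<.0585)&(s>60);print('ring',r.sum(),rect(r,P))
    for nm,(x,y) in dict(knob=(233,198),ring=(266,211),sd=(325,180),off=(322,233)).items():
        if n=='top':print(nm,P[y,x],H[y,x])
E
```

```text
top tray ((558.5323486328125, -181.14718627929688), (199.1344757080078, 199.77493286132812), 83.76393127441406)
board ((524.509765625, 207.47926330566406), (198.09515380859375, 145.68626403808594), 81.33028411865234) 0.01689104654942697
knob 160 ((531.1763916015625, 261.9512939453125), (32.64268112182617, 45.67436218261719), 53.16521072387695) [0.53002183 0.25790962 0.10169389] 0.10904904523593127
arm 283 ((520.31884765625, 194.74656677246094), (112.96461486816406, 21.916715621948242), 81.24799346923828)
ring 446 ((516.5993041992188, 173.74472045898438), (89.98178100585938, 89.88945007324219), 37.98247528076172)
knob [0.52616492 0.25618942 0.09367021] [ 11 176  97]
ring [0.48907566 0.1688362  0.05388118] [ 13 123 112]
sd [ 0.58134694 -0.00681073  0.02665446] [  1 184 133]
off [0.42083747 0.00491409 0.01943784] [ 15  93 140]
scene tray ((563.2822875976562, -183.7348175048828), (203.22769165039062, 207.40150451660156), 84.0615463256836)
board ((526.7904663085938, 204.35397338867188), (201.14297485351562, 154.86700439453125), 81.98699951171875) 0.016473015879242353
knob 127 ((535.1597900390625, 259.0726318359375), (49.61597442626953, 32.71200180053711), 13.502477645874023) [0.54206771 0.25970592 0.09550233] 0.1073856292746347
arm 212 ((526.51708984375, 206.68170166015625), (142.04669189453125, 26.82542610168457), 79.99342346191406)
ring 294 ((536.328125, 191.54208374023438), (144.13507080078125, 94.73458862304688), 51.379676818847656)
```

Both views agree: jig centre (0.5245, 0.2075) with yaw about -8.7°, knob axis about (0.533, 0.262), ring about (0.519, 0.173), tray (0.559, -0.181). I'll head for the knob now.

Emit:
{"method": "step_arm", "body": {"steps": "1 .036 -.025 -.02 0 0 0;1 .036 -.025 -.02 0 0 0;1 .036 -.025 -.02 0 0 0;1 .038 -.028 -.01 0 0 0;1 .038 -.028 0 0 0 0;1 .038 -.028 0 0 0 0;1 .038 -.028 0 0 0 0;1 .038 -.028 0 0 0 0", "force": 20}}

```text
time_s: 0.9
position: [0.4207, -0.4112, 0.2648]
tool_rot: [[0.97, 0.245, -0.005], [0.245, -0.97, 0.004], [-0.004, -0.005, -1.0]]
ft_force: [0.9, -1.1, 0.2]
grip_width: 0.0931
```

Emit:
{"method": "step_arm", "body": {"steps": "1 .016 -.046 0 0 0 0;1 .016 -.046 0 0 0 0;1 .016 -.046 0 0 0 0;1 .016 -.046 0 0 0 0;1 .016 -.046 0 0 0 0;1 .016 -.046 0 0 0 0;1 .016 -.046 0 0 0 0;1 .016 -.046 0 0 0 0"}}

```text
time_s: 1.7
position: [0.4553, -0.0128, 0.265]
tool_rot: [[0.969, 0.247, -0.005], [0.247, -0.969, 0.004], [-0.004, -0.006, -1.0]]
ft_force: [1.0, 0.6, -0.7]
grip_width: 0.0929
```

Run:
```python
from h import *
print(get_calibration('wrist'));o=get_obs();print(o['joint_positions'],o['position'])
```

```text
{'fx': 290.9766903235342, 'fy': 290.9766903235342, 'cx': 318.02522257065147, 'cy': 197.3386525523308, 'dist': array([-0.0516164,  0.       ,  0.       ,  0.       ,  0.       ]), 'T_tool_cam': array([[-5.38072316e-04, -9.58393973e-01, -2.85448249e-01,
         7.97490053e-02],
       [ 9.99999849e-01, -4.83504965e-04, -2.61637584e-04,
        -4.39035764e-04],
       [ 1.12736238e-04, -2.85448346e-01,  9.58394088e-01,
        -1.87885280e-01],
       [ 0.00000000e+00,  0.00000000e+00,  0.00000000e+00,
         1.00000000e+00]])}
[  6.01300574  11.47479279 -13.50379123 119.95883479   3.13619483
  49.16215315 -84.9809291 ] [ 0.45527226 -0.01277059  0.26499244]
```

Emit:
{"method": "step_arm", "body": {"steps": "1 .024 -.041 0 0 0 0;1 .024 -.041 0 0 0 0;1 .024 -.041 0 0 0 0;1 .024 -.041 0 0 0 0;1 .024 -.041 0 0 0 0;1 .024 -.041 0 0 0 0;1 0 0 0 0 0 0"}}

```text
time_s: 2.4
position: [0.5326, 0.2795, 0.2649]
tool_rot: [[0.967, 0.253, -0.006], [0.253, -0.967, 0.006], [-0.004, -0.008, -1.0]]
ft_force: [0.1, 0.9, 0.7]
grip_width: 0.0932
```

```bash
cat >> h.py <<'E'
def wrist():
    o=get_obs();p,d=read_camera('wrist');c=get_calibration('wrist');T=np.eye(4);T[:3,:3]=o['tool_rot'];T[:3,3]=o['position']
    return o,p,cloud(p,d,c,T@c['T_tool_cam']),d
E
python3 - <<'E'
from h import *
o,p,P,d=wrist();cv2.imwrite('pics/w1.png',p);np.savez('w1',p=p,P=P,d=d);print(o['joint_positions'],o['position'])
H=cv2.cvtColor(p,cv2.COLOR_BGR2HSV);h,s,v=cv2.split(H);Z=P[...,2]
w=(d>0)&(np.hypot(P[...,0]-.533,P[...,1]-.262)<.06)
for lo,hi in((.1,.115),(.098,.115),(.075,.115)):
    k=w&(Z>lo)&(Z<hi)&(h<20)&(s>120)
    print(k.sum(),rect(k,P),np.percentile(Z[k],[5,50,95]))
w=(d>0)&(np.hypot(P[...,0]-.52,P[...,1]-.19)<.13)
a=biggest(w&(Z>.06)&(Z<.07)&(s<90));print('arm',a.sum(),rect(a,P),np.median(Z[a]))
r=w&(Z>.046)&(Z<.0575)&(s>60);print('ring',r.sum(),rect(r,P),np.median(Z[r]))
b=(d>0)&(abs(Z-.018)<.006)&(s>50)&(v>130);b=biggest(b);print('board',b.sum(),rect(b,P))
E
```

```text
[ -19.81295082   22.83530186  -18.24438146  103.06482279    7.87812335
   55.45251441 -116.52278982] [0.5326064  0.27952758 0.26487525]
408 ((533.3546142578125, 260.5213928222656), (14.007999420166016, 50.05944061279297), 81.82550811767578) [0.10326113 0.10594579 0.10741919]
417 ((533.3465576171875, 260.5139465332031), (14.011577606201172, 50.05903244018555), 81.71196746826172) [0.10205178 0.10593512 0.10740873]
656 ((534.166015625, 261.60455322265625), (46.32512664794922, 31.568193435668945), 17.80197525024414) [0.07755244 0.10506077 0.10721739]
arm 1172 ((522.2572021484375, 191.90252685546875), (109.9927749633789, 22.42977523803711), 81.01788330078125) 0.06473891487988623
ring 1839 ((523.4097900390625, 204.00259399414062), (153.67425537109375, 90.4250259399414), 82.23159790039062) 0.05424471053805624
board 7216 ((524.9531860351562, 206.31407165527344), (199.43093872070312, 150.39291381835938), 81.48016357421875)
```

View pics/w1.png

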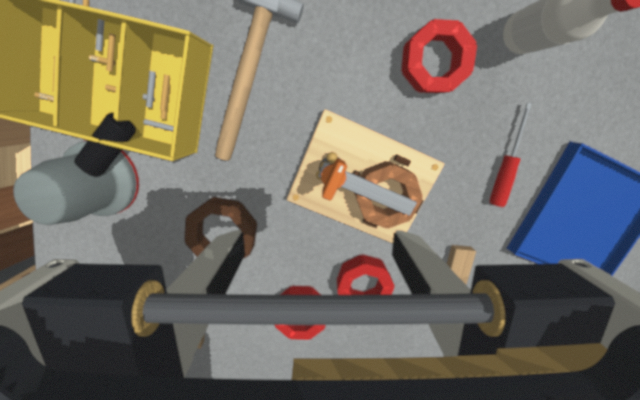

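The wing's long axis points at -8.2°, centred at (0.5334, 0.2605), with its top at about 0.106 m. If I keep this wrist orientation, J7 would run out of range while rocking, so I'll take the half-turned grasp at yaw 171.8°. That needs a 157° counter-clockwise turn.

Emit:
{"method": "step_arm", "body": {"steps": "1 0 0 0 0 0 -.149;1 0 0 0 0 0 -.149;1 0 0 0 0 0 -.149;1 0 0 0 0 0 -.149;1 0 0 0 0 0 -.149;1 0 0 0 0 0 -.149;1 0 0 0 0 0 -.149;1 0 0 0 0 0 -.149"}}

```text
time_s: 3.25
position: [0.5301, 0.2618, 0.2621]
tool_rot: [[0.117, 0.993, -0.011], [0.993, -0.117, -0.008], [-0.009, -0.01, -1.0]]
ft_force: [0.1, 0.3, -0.7]
grip_width: 0.0928
```

Emit:
{"method": "step_arm", "body": {"steps": "1 0 0 0 0 0 -.149;1 0 0 0 0 0 -.149;1 0 0 0 0 0 -.149;1 0 0 0 0 0 -.149;1 0 0 0 0 0 -.149;1 0 0 0 0 0 -.149;1 0 0 0 0 0 -.149;1 0 0 0 0 0 -.149"}}

```text
time_s: 4.05
position: [0.5289, 0.2438, 0.2601]
tool_rot: [[-0.883, 0.468, -0.013], [0.469, 0.883, -0.022], [0.001, -0.025, -1.0]]
ft_force: [0.0, -0.3, 1.6]
grip_width: 0.0928
```

```bash
cat >> h.py <<'E'
def st(x,y,yaw):
    o=get_obs();R=np.array(o['tool_rot']);dw=np.array([x,y,0])-o['position'];yw=np.arctan2(R[1,0],R[0,0])
    e=(np.radians(yaw)-yw+np.pi)%(2*np.pi)-np.pi
    print('pos',np.round(o['position'],4),'yaw',np.degrees(yw).round(2),'tool shift(xy at z const)',np.round(R.T@dw,4),'rotz',round(-e,3),'tilt',np.round(R[2],4),'q7',o['joint_positions'][6],'F',np.round(o['ft_force'],1),'M',np.round(o['wrist_torque'],3))
E
python3 -c "
from h import *
st(.5334,.2605,171.8)"
```

```text
pos [0.5289 0.2438 0.2601] yaw 152.05 tool shift(xy at z const) [0.0036 0.0234 0.2596] rotz -0.345 tilt [ 0.0012 -0.0252 -0.9997] q7 4.170928460788443 F [ 0.  -0.3  1.6] M [ 0.009 -0.203  0.029]
```

Emit:
{"method": "step_arm", "body": {"steps": "1 .002 .006 .03 -.012 0 -.13;1 .002 .006 .03 -.012 0 -.13;1 0 .005 .03 0 0 -.085;1 0 0 0 0 0 0"}}

```text
time_s: 4.45
position: [0.5314, 0.2518, 0.1672]
tool_rot: [[-0.991, 0.131, -0.002], [0.131, 0.991, -0.004], [0.002, -0.005, -1.0]]
ft_force: [0.3, -0.5, -0.3]
grip_width: 0.0931
```

```bash
sed -i 's/dw=np.array(\[x,y,0\])-o/dw=np.array([x,y,o["position"][2]])-o/' h.py
python3 -c "
from h import *
st(.5334,.2605,171.8)"
```

```text
pos [0.5314 0.2518 0.1672] yaw 172.47 tool shift(xy at z const) [-0.0008  0.0089 -0.    ] rotz 0.012 tilt [ 0.0019 -0.0047 -1.    ] q7 14.867855846211985 F [ 0.3 -0.5 -0.3] M [-0.01  -0.14  -0.073]
```

Emit:
{"method": "step_arm", "body": {"steps": "1 0 .005 .03 0 0 0.012;1 0 .004 .03 0 0 0;1 0 .001 .025 0 0 0;1 0 0 .005 0 0 0;1 0 0 0 0 0 0", "force": 35}}

```text
time_s: 4.95
position: [0.5355, 0.2558, 0.0801]
tool_rot: [[-0.987, 0.161, 0.002], [0.161, 0.987, -0.008], [-0.003, -0.008, -1.0]]
ft_force: [-0.1, 0.2, 1.0]
grip_width: 0.0931
```

```bash
python3 -c "
from h import *
st(.5334,.2605,171.8)"
```

```text
pos [0.5355 0.2558 0.0801] yaw 170.73 tool shift(xy at z const) [ 0.0029  0.0043 -0.    ] rotz -0.019 tilt [-0.0033 -0.008  -1.    ] q7 6.586751557565522 F [-0.1  0.2  1. ] M [ 0.067 -0.167  0.014]
```

Emit:
{"method": "step_arm", "body": {"steps": "1 .003 .0043 .003 -.008 0 -.019;1 .001 .001 0 0 0 -.005;-1 0 0 0 0 0 0;-1 0 0 0 0 0 0;-1 0 0 0 0 0 0;-1 0 0 0 0 0 0;-1 0 0 0 0 0 0;-1 0 0 0 0 0 0"}}

```text
time_s: 5.75
position: [0.5347, 0.2624, 0.0826]
tool_rot: [[-0.99, 0.139, 0.01], [0.139, 0.99, 0.002], [-0.01, 0.003, -1.0]]
ft_force: [0.8, -0.5, -0.4]
grip_width: 0.0496
```

```bash
python3 -c "
from h import *
st(.5334,.2605,171.8)"
```

```text
pos [0.5347 0.2624 0.0826] yaw 172.02 tool shift(xy at z const) [ 0.001 -0.002 -0.   ] rotz 0.004 tilt [-0.0097  0.0034 -0.9999] q7 7.074132482437147 F [ 0.8 -0.5 -0.4] M [ 0.066 -0.221 -0.006]
```

Emit:
{"method": "step_arm", "body": {"steps": "-1 .001 -.001 .006 0 0.009 0;-1 0 0 0.001 0 0 0;-1 0 0 0 0 0 0;-1 0 0 0 0 0 0;-1 0 0 0 0 0 0;-1 0 0 0 0 0 0;-1 0 0 0 0 0 0;-1 0 0 0 0 0 0"}}

```text
time_s: 6.55
position: [0.5333, 0.2607, 0.0744]
tool_rot: [[-0.99, 0.139, -0.001], [0.139, 0.99, 0.002], [0.001, 0.002, -1.0]]
ft_force: [0.3, 0.1, 0.1]
grip_width: 0.0134
```

```bash
python3 -c "
from h import *
st(.5334,.2605,171.8)"
```

```text
pos [0.5333 0.2607 0.0744] yaw 171.99 tool shift(xy at z const) [-0.0001 -0.0002 -0.    ] rotz 0.003 tilt [ 0.0011  0.0021 -1.    ] q7 7.085176048576428 F [0.3 0.1 0.1] M [-0.049 -0.126  0.002]
```

Gripped with a 13.4 mm opening, centred. I'll start rocking counter-clockwise in small rows, reading Mz after each call.

Emit:
{"method": "step_arm", "body": {"steps": "-1 0 0 0 0 0 -.03;-1 0 0 0 0 0 -.03"}}

```text
time_s: 6.75
position: [0.5333, 0.2607, 0.0745]
tool_rot: [[-0.997, 0.076, -0.001], [0.076, 0.997, 0.002], [0.001, 0.002, -1.0]]
ft_force: [0.7, -0.2, -0.8]
grip_width: 0.0136
```

```bash
python3 -c "
from h import *
st(.5334,.2605,172)"
```

```text
pos [0.5333 0.2607 0.0745] yaw 175.63 tool shift(xy at z const) [-0.0001 -0.0002 -0.    ] rotz 0.063 tilt [ 7.0e-04  2.1e-03 -1.0e+00] q7 10.107106856768862 F [ 0.7 -0.2 -0.8] M [-0.09  -0.127 -0.143]
```

Emit:
{"method": "step_arm", "body": {"steps": "-1 0 0 0 0 0 -.04;-1 0 0 0 0 0 -.04"}}

```text
time_s: 6.95
position: [0.5333, 0.2607, 0.0745]
tool_rot: [[-1.0, -0.01, -0.001], [-0.01, 1.0, 0.002], [0.001, 0.002, -1.0]]
ft_force: [-0.5, -1.0, -1.4]
grip_width: 0.0136
```

```bash
python3 -c "
from h import *
st(.5334,.2605,172)"
```

```text
pos [0.5333 0.2607 0.0745] yaw -179.43 tool shift(xy at z const) [-0.0001 -0.0002 -0.    ] rotz 0.15 tilt [ 6.0e-04  2.1e-03 -1.0e+00] q7 14.225857202478316 F [-0.5 -1.  -1.4] M [-0.017 -0.12  -0.124]
```

Emit:
{"method": "step_arm", "body": {"steps": "-1 0 0 0 0 0 -.04;-1 0 0 0 0 0 -.04"}}

```text
time_s: 7.15
position: [0.5333, 0.2607, 0.0745]
tool_rot: [[-0.995, -0.096, -0.001], [-0.096, 0.995, 0.002], [0.001, 0.002, -1.0]]
ft_force: [-0.2, -0.6, 0.3]
grip_width: 0.0135
```

```bash
python3 -c "
from h import *
st(.5334,.2605,172)"
```

```text
pos [0.5333 0.2607 0.0745] yaw -174.47 tool shift(xy at z const) [-0.0001 -0.0002 -0.    ] rotz 0.236 tilt [ 5.0e-04  2.3e-03 -1.0e+00] q7 18.40104038418026 F [-0.2 -0.6  0.3] M [-0.014 -0.12  -0.165]
```

Emit:
{"method": "step_arm", "body": {"steps": "-1 0 0 0 0 0 -.04;-1 0 0 0 0 0 -.04"}}

```text
time_s: 7.35
position: [0.5333, 0.2608, 0.0745]
tool_rot: [[-0.983, -0.182, -0.001], [-0.182, 0.983, 0.003], [0.0, 0.003, -1.0]]
ft_force: [0.1, -1.0, -0.4]
grip_width: 0.0138
```

```bash
python3 -c "
from h import *
st(.5334,.2605,172)"
```

```text
pos [0.5333 0.2608 0.0745] yaw -169.51 tool shift(xy at z const) [-0.0001 -0.0003 -0.    ] rotz 0.323 tilt [ 5.0e-04  2.7e-03 -1.0e+00] q7 22.594565502044432 F [ 0.1 -1.  -0.4] M [-0.025 -0.105 -0.185]
```

Emit:
{"method": "step_arm", "body": {"steps": "-1 0 0 0 0 0 -.04;-1 0 0 0 0 0 0"}}

```text
time_s: 7.55
position: [0.5333, 0.2608, 0.0745]
tool_rot: [[-0.974, -0.225, -0.001], [-0.225, 0.974, 0.003], [0.001, 0.003, -1.0]]
ft_force: [0.1, -1.3, 0.6]
grip_width: 0.0136
```

```bash
python3 -c "
from h import *
st(.5334,.2605,172)"
```

```text
pos [0.5333 0.2608 0.0745] yaw -166.98 tool shift(xy at z const) [-0.0001 -0.0003 -0.    ] rotz 0.367 tilt [ 7.0e-04  3.2e-03 -1.0e+00] q7 24.774091883136002 F [ 0.1 -1.3  0.6] M [-0.067 -0.058 -0.337]
```

Emit:
{"method": "step_arm", "body": {"steps": "-1 0 0 0 0 0 -.03;-1 0 0 0 0 0 0"}}

```text
time_s: 7.75
position: [0.5332, 0.2608, 0.0745]
tool_rot: [[-0.967, -0.256, -0.002], [-0.256, 0.967, 0.003], [0.001, 0.003, -1.0]]
ft_force: [-0.5, 0.4, -0.5]
grip_width: 0.0134
```

```bash
python3 -c "
from h import *
st(.5334,.2605,172)"
```

```text
pos [0.5332 0.2608 0.0745] yaw -165.17 tool shift(xy at z const) [-0.0001 -0.0003 -0.    ] rotz 0.398 tilt [ 8.0e-04  3.5e-03 -1.0e+00] q7 26.3306492447321 F [-0.5  0.4 -0.5] M [ 0.014 -0.042 -0.353]
```

Emit:
{"method": "step_arm", "body": {"steps": "-1 0 0 0 0 0 -.03;-1 0 0 0 0 0 0"}}

```text
time_s: 7.95
position: [0.5332, 0.2608, 0.0745]
tool_rot: [[-0.958, -0.287, -0.002], [-0.287, 0.958, 0.003], [0.001, 0.004, -1.0]]
ft_force: [-0.0, -0.9, -0.2]
grip_width: 0.0136
```

```bash
python3 -c "
from h import *
st(.5334,.2605,172)"
```

```text
pos [0.5332 0.2608 0.0745] yaw -163.34 tool shift(xy at z const) [-0.0001 -0.0003 -0.    ] rotz 0.43 tilt [ 7.0e-04  3.5e-03 -1.0e+00] q7 27.893882493575063 F [-0.  -0.9 -0.2] M [-0.057 -0.089 -0.359]
```

Emit:
{"method": "step_arm", "body": {"steps": "-1 0 0 0 0 0 -.03;-1 0 0 0 0 0 0"}}

```text
time_s: 8.15
position: [0.5332, 0.2608, 0.0744]
tool_rot: [[-0.948, -0.318, -0.002], [-0.318, 0.948, 0.003], [0.001, 0.004, -1.0]]
ft_force: [-0.2, -0.3, -0.3]
grip_width: 0.0136
```

```bash
python3 -c "
from h import *
st(.5334,.2605,172)"
```

```text
pos [0.5332 0.2608 0.0744] yaw -161.47 tool shift(xy at z const) [-0.0001 -0.0004 -0.    ] rotz 0.463 tilt [ 7.0e-04  3.5e-03 -1.0e+00] q7 29.48236816933392 F [-0.2 -0.3 -0.3] M [ 0.005 -0.056 -0.385]
```

Emit:
{"method": "step_arm", "body": {"steps": "-1 0 0 0 0 0 -.025;-1 0 0 0 0 0 0"}}

```text
time_s: 8.35
position: [0.5332, 0.2609, 0.0745]
tool_rot: [[-0.939, -0.343, -0.002], [-0.343, 0.939, 0.003], [0.0, 0.004, -1.0]]
ft_force: [-0.3, -0.5, -0.3]
grip_width: 0.0134
```

```bash
python3 -c "
from h import *
st(.5334,.2605,172)"
```

```text
pos [0.5332 0.2609 0.0745] yaw -159.92 tool shift(xy at z const) [-0.     -0.0004 -0.    ] rotz 0.49 tilt [ 5.0e-04  3.6e-03 -1.0e+00] q7 30.804217911176487 F [-0.3 -0.5 -0.3] M [ 0.012 -0.045 -0.407]
```

Emit:
{"method": "step_arm", "body": {"steps": "-1 0 0 0 0 0 -.025;-1 0 0 0 0 0 0"}}

```text
time_s: 8.55
position: [0.5333, 0.2609, 0.0745]
tool_rot: [[-0.93, -0.368, -0.002], [-0.368, 0.93, 0.003], [0.0, 0.004, -1.0]]
ft_force: [-0.7, -0.1, -0.1]
grip_width: 0.0136
```

```bash
python3 -c "
from h import *
st(.5334,.2605,172);print([np.round(get_obs()['wrist_torque'][2],3) for _ in range(3)])"
```

```text
pos [0.5333 0.2609 0.0745] yaw -158.39 tool shift(xy at z const) [ 0.     -0.0004 -0.    ] rotz 0.517 tilt [ 4.0e-04  3.7e-03 -1.0e+00] q7 32.1261125263115 F [-0.7 -0.1 -0.1] M [ 0.028 -0.054 -0.51 ]
[np.float64(-0.51), np.float64(-0.51), np.float64(-0.51)]
```

Mz jumped to 0.51 at tool +0.517, which is the counter-clockwise stop. Now clockwise.

Emit:
{"method": "step_arm", "body": {"steps": "-1 0 0 0 0 0 .06;-1 0 0 0 0 0 .065;-1 0 0 0 0 0 .065;-1 0 0 0 0 0 .065;-1 0 0 0 0 0 .065;-1 0 0 0 0 0 .065;-1 0 0 0 0 0 .065;-1 0 0 0 0 0 .04"}}

```text
time_s: 9.35
position: [0.5333, 0.2607, 0.0745]
tool_rot: [[-0.992, 0.123, -0.0], [0.123, 0.992, 0.003], [0.0, 0.003, -1.0]]
ft_force: [0.2, -0.0, -0.6]
grip_width: 0.0131
```

```bash
python3 -c "
from h import *
st(.5334,.2605,172)"
```

```text
pos [0.5333 0.2607 0.0745] yaw 172.95 tool shift(xy at z const) [-0.0001 -0.0002 -0.    ] rotz 0.017 tilt [ 5.0e-04  2.5e-03 -1.0e+00] q7 7.81030718900075 F [ 0.2 -0.  -0.6] M [-0.037 -0.141  0.11 ]
```

Emit:
{"method": "step_arm", "body": {"steps": "-1 0 0 0 0 0 .04;-1 0 0 0 0 0 .04"}}

```text
time_s: 9.55
position: [0.5333, 0.2607, 0.0745]
tool_rot: [[-0.979, 0.202, 0.001], [0.202, 0.979, 0.002], [-0.0, 0.002, -1.0]]
ft_force: [1.4, -0.7, -0.2]
grip_width: 0.0134
```

```bash
python3 -c "
from h import *
st(.5334,.2605,172)"
```

```text
pos [0.5333 0.2607 0.0745] yaw 168.33 tool shift(xy at z const) [-0.0001 -0.0002 -0.    ] rotz -0.064 tilt [-1.0e-04  2.2e-03 -1.0e+00] q7 3.9252288831414623 F [ 1.4 -0.7 -0.2] M [-0.039 -0.156  0.066]
```

Emit:
{"method": "step_arm", "body": {"steps": "-1 0 0 0 0 0 .04;-1 0 0 0 0 0 .04"}}

```text
time_s: 9.75
position: [0.5333, 0.2606, 0.0744]
tool_rot: [[-0.96, 0.28, 0.001], [0.28, 0.96, 0.002], [-0.001, 0.002, -1.0]]
ft_force: [-0.1, -0.6, -0.2]
grip_width: 0.0134
```

```bash
python3 -c "
from h import *
st(.5334,.2605,172)"
```

```text
pos [0.5333 0.2606 0.0744] yaw 163.73 tool shift(xy at z const) [-0.0001 -0.0001 -0.    ] rotz -0.144 tilt [-6.0e-04  1.9e-03 -1.0e+00] q7 0.07297273011446669 F [-0.1 -0.6 -0.2] M [-0.047 -0.158  0.101]
```

Emit:
{"method": "step_arm", "body": {"steps": "-1 0 0 0 0 0 .04;-1 0 0 0 0 0 .04"}}

```text
time_s: 9.95
position: [0.5334, 0.2606, 0.0745]
tool_rot: [[-0.934, 0.356, 0.002], [0.356, 0.934, 0.001], [-0.001, 0.002, -1.0]]
ft_force: [1.0, -0.3, -0.2]
grip_width: 0.0133
```

```bash
python3 -c "
from h import *
st(.5334,.2605,172)"
```

```text
pos [0.5334 0.2606 0.0745] yaw 159.12 tool shift(xy at z const) [-0.0001 -0.0001 -0.    ] rotz -0.225 tilt [-0.0013  0.0019 -1.    ] q7 -3.7617504392208936 F [ 1.  -0.3 -0.2] M [-0.046 -0.112  0.09 ]
```

Emit:
{"method": "step_arm", "body": {"steps": "-1 0 0 0 0 0 .04;-1 0 0 0 0 0 .04"}}

```text
time_s: 10.15
position: [0.5334, 0.2606, 0.0745]
tool_rot: [[-0.903, 0.43, 0.003], [0.43, 0.903, 0.001], [-0.002, 0.002, -1.0]]
ft_force: [0.1, -0.7, -0.6]
grip_width: 0.0137
```

```bash
python3 -c "
from h import *
st(.5334,.2605,172)"
```

```text
pos [0.5334 0.2606 0.0745] yaw 154.52 tool shift(xy at z const) [-0.0001 -0.0001 -0.    ] rotz -0.305 tilt [-0.0019  0.0019 -1.    ] q7 -7.574033291281508 F [ 0.1 -0.7 -0.6] M [-0.123 -0.173  0.151]
```

Emit:
{"method": "step_arm", "body": {"steps": "-1 0 0 0 0 0 .04;-1 0 0 0 0 0 .04"}}

```text
time_s: 10.35
position: [0.5334, 0.2606, 0.0745]
tool_rot: [[-0.865, 0.501, 0.003], [0.501, 0.865, 0.001], [-0.002, 0.002, -1.0]]
ft_force: [-0.2, -1.0, -0.6]
grip_width: 0.0136
```

```bash
python3 -c "
from h import *
st(.5334,.2605,172)"
```

```text
pos [0.5334 0.2606 0.0745] yaw 149.93 tool shift(xy at z const) [-0.0001 -0.0001  0.    ] rotz -0.385 tilt [-0.0025  0.0021 -1.    ] q7 -11.357433505363295 F [-0.2 -1.  -0.6] M [-0.128 -0.15   0.207]
```

Emit:
{"method": "step_arm", "body": {"steps": "-1 0 0 0 0 0 .03;-1 0 0 0 0 0 .03"}}

```text
time_s: 10.55
position: [0.5334, 0.2606, 0.0745]
tool_rot: [[-0.834, 0.552, 0.004], [0.552, 0.834, 0.0], [-0.003, 0.002, -1.0]]
ft_force: [0.0, -0.8, 0.3]
grip_width: 0.0135
```

```bash
python3 -c "
from h import *
st(.5334,.2605,172)"
```

```text
pos [0.5334 0.2606 0.0745] yaw 146.47 tool shift(xy at z const) [-0.0001 -0.      0.    ] rotz -0.446 tilt [-0.0031  0.0022 -1.    ] q7 -14.206568805149663 F [ 0.  -0.8  0.3] M [-0.146 -0.197  0.396]
```

Emit:
{"method": "step_arm", "body": {"steps": "-1 0 0 0 0 0 .025;-1 0 0 0 0 0 0"}}

```text
time_s: 10.75
position: [0.5333, 0.2605, 0.0744]
tool_rot: [[-0.819, 0.574, 0.004], [0.574, 0.819, -0.0], [-0.003, 0.002, -1.0]]
ft_force: [0.6, -0.4, -0.7]
grip_width: 0.0139
```

```bash
python3 -c "
from h import *
st(.5334,.2605,172)"
```

```text
pos [0.5333 0.2605 0.0744] yaw 144.97 tool shift(xy at z const) [-0.0001 -0.      0.    ] rotz -0.472 tilt [-0.0035  0.0021 -1.    ] q7 -15.44763158717759 F [ 0.6 -0.4 -0.7] M [-0.182 -0.217  0.34 ]
```

Emit:
{"method": "step_arm", "body": {"steps": "-1 0 0 0 0 0 .035;-1 0 0 0 0 0 0"}}

```text
time_s: 10.95
position: [0.5334, 0.2606, 0.0745]
tool_rot: [[-0.797, 0.604, 0.004], [0.604, 0.797, -0.0], [-0.003, 0.002, -1.0]]
ft_force: [1.4, -1.3, -0.6]
grip_width: 0.0137
```

```bash
python3 -c "
from h import *
st(.5334,.2605,172)"
```

```text
pos [0.5334 0.2606 0.0745] yaw 142.84 tool shift(xy at z const) [-0. -0.  0.] rotz -0.509 tilt [-0.0035  0.0023 -1.    ] q7 -17.165836707029595 F [ 1.4 -1.3 -0.6] M [-0.182 -0.133  0.276]
```

Emit:
{"method": "step_arm", "body": {"steps": "-1 0 0 0 0 0 .035;-1 0 0 0 0 0 0"}}

```text
time_s: 11.15
position: [0.5334, 0.2605, 0.0745]
tool_rot: [[-0.774, 0.634, 0.004], [0.634, 0.774, -0.0], [-0.003, 0.002, -1.0]]
ft_force: [0.7, -0.2, -0.4]
grip_width: 0.0133
```

```bash
python3 -c "
from h import *
st(.5334,.2605,172)"
```

```text
pos [0.5334 0.2605 0.0745] yaw 140.67 tool shift(xy at z const) [-0.0001 -0.      0.    ] rotz -0.547 tilt [-0.0034  0.0024 -1.    ] q7 -18.905153615719442 F [ 0.7 -0.2 -0.4] M [-0.168 -0.221  0.417]
```

Emit:
{"method": "step_arm", "body": {"steps": "-1 0 0 0 0 0 .02;-1 0 0 0 0 0 0"}}

```text
time_s: 11.35
position: [0.5333, 0.2605, 0.0744]
tool_rot: [[-0.76, 0.65, 0.004], [0.65, 0.76, -0.0], [-0.003, 0.002, -1.0]]
ft_force: [0.4, -0.6, -1.4]
grip_width: 0.0138
```

```bash
python3 -c "
from h import *
st(.5334,.2605,172)"
```

```text
pos [0.5333 0.2605 0.0744] yaw 139.44 tool shift(xy at z const) [-0.      0.0001  0.    ] rotz -0.568 tilt [-0.0035  0.0024 -1.    ] q7 -19.897243294176302 F [ 0.4 -0.6 -1.4] M [-0.182 -0.2    0.431]
```

Emit:
{"method": "step_arm", "body": {"steps": "-1 0 0 0 0 0 .02;-1 0 0 0 0 0 0"}}

```text
time_s: 11.55
position: [0.5334, 0.2605, 0.0745]
tool_rot: [[-0.746, 0.666, 0.004], [0.666, 0.746, -0.0], [-0.004, 0.003, -1.0]]
ft_force: [0.7, -1.3, -0.2]
grip_width: 0.0136
```

```bash
python3 -c "
from h import *
st(.5334,.2605,172)"
```

```text
pos [0.5334 0.2605 0.0745] yaw 138.23 tool shift(xy at z const) [-0.  0.  0.] rotz -0.589 tilt [-0.0035  0.0026 -1.    ] q7 -20.878950300394788 F [ 0.7 -1.3 -0.2] M [-0.145 -0.263  0.526]
```

The clockwise stop is at tool -0.589 (0.53 Nm). Both stops are known now, so I can make each stroke in larger moves.

Emit:
{"method": "step_arm", "body": {"steps": "-1 0 0 0 0 0 -.065;-1 0 0 0 0 0 -.07;-1 0 0 0 0 0 -.07;-1 0 0 0 0 0 -.07;-1 0 0 0 0 0 -.07;-1 0 0 0 0 0 -.07;-1 0 0 0 0 0 -.07;-1 0 0 0 0 0 -.07"}}

```text
time_s: 12.35
position: [0.5334, 0.2607, 0.0745]
tool_rot: [[-0.987, 0.162, 0.003], [0.162, 0.987, 0.001], [-0.002, 0.001, -1.0]]
ft_force: [-1.0, -0.9, -0.9]
grip_width: 0.0137
```

Emit:
{"method": "step_arm", "body": {"steps": "-1 0 0 0 0 0 -.065;-1 0 0 0 0 0 -.07;-1 0 0 0 0 0 -.07;-1 0 0 0 0 0 -.07;-1 0 0 0 0 0 -.06;-1 0 0 0 0 0 -.05;-1 0 0 0 0 0 -.05;-1 0 0 0 0 0 0"}}

```text
time_s: 13.15
position: [0.5332, 0.2608, 0.0744]
tool_rot: [[-0.962, -0.273, -0.001], [-0.273, 0.962, 0.003], [0.0, 0.004, -1.0]]
ft_force: [-0.5, -0.4, 0.7]
grip_width: 0.0135
```

```bash
python3 -c "
from h import *
st(.5334,.2605,172)"
```

```text
pos [0.5332 0.2608 0.0744] yaw -164.14 tool shift(xy at z const) [-0.0001 -0.0003 -0.    ] rotz 0.416 tilt [ 4.0e-04  3.6e-03 -1.0e+00] q7 27.133651404014593 F [-0.5 -0.4  0.7] M [-0.023 -0.067 -0.409]
```

Emit:
{"method": "step_arm", "body": {"steps": "-1 0 0 0 0 0 -.03;-1 0 0 0 0 0 -.03;-1 0 0 0 0 0 -.025;-1 0 0 0 0 0 0"}}

```text
time_s: 13.55
position: [0.5333, 0.2608, 0.0745]
tool_rot: [[-0.935, -0.355, -0.002], [-0.355, 0.935, 0.004], [0.001, 0.004, -1.0]]
ft_force: [-0.8, -0.7, -0.2]
grip_width: 0.0136
```

```bash
python3 -c "
from h import *
st(.5334,.2605,172)"
```

```text
pos [0.5333 0.2608 0.0745] yaw -159.19 tool shift(xy at z const) [-0.     -0.0003 -0.    ] rotz 0.503 tilt [ 5.0e-04  4.1e-03 -1.0e+00] q7 31.41105280624916 F [-0.8 -0.7 -0.2] M [ 0.011 -0.066 -0.476]
```

Emit:
{"method": "step_arm", "body": {"steps": "-1 0 0 0 0 0 -.014;-1 0 0 0 0 0 .065;-1 0 0 0 0 0 .07;-1 0 0 0 0 0 .07;-1 0 0 0 0 0 .07;-1 0 0 0 0 0 .07;-1 0 0 0 0 0 .07;-1 0 0 0 0 0 .07"}}

```text
time_s: 14.35
position: [0.5333, 0.2607, 0.0744]
tool_rot: [[-0.993, 0.116, -0.001], [0.116, 0.993, 0.003], [0.001, 0.003, -1.0]]
ft_force: [1.1, -0.8, -0.1]
grip_width: 0.0135
```

Emit:
{"method": "step_arm", "body": {"steps": "-1 0 0 0 0 0 .07;-1 0 0 0 0 0 .07;-1 0 0 0 0 0 .07;-1 0 0 0 0 0 .07;-1 0 0 0 0 0 .07;-1 0 0 0 0 0 .07;-1 0 0 0 0 0 .06;-1 0 0 0 0 0 .05"}}

```text
time_s: 15.15
position: [0.5333, 0.2605, 0.0745]
tool_rot: [[-0.794, 0.607, 0.003], [0.607, 0.794, 0.001], [-0.002, 0.002, -1.0]]
ft_force: [0.4, -0.4, -1.1]
grip_width: 0.0138
```

```bash
python3 -c "
from h import *
st(.5334,.2605,172)"
```

```text
pos [0.5333 0.2605 0.0745] yaw 142.6 tool shift(xy at z const) [-0.0001  0.      0.    ] rotz -0.513 tilt [-0.0016  0.0022 -1.    ] q7 -17.294141301614953 F [ 0.4 -0.4 -1.1] M [-0.13  -0.251  0.465]
```

Emit:
{"method": "step_arm", "body": {"steps": "-1 0 0 0 0 0 0;-1 0 0 0 0 0 .02;-1 0 0 0 0 0 0"}}

```text
time_s: 15.45
position: [0.5333, 0.2606, 0.0745]
tool_rot: [[-0.785, 0.619, 0.004], [0.619, 0.785, -0.0], [-0.003, 0.002, -1.0]]
ft_force: [0.5, -1.5, -1.2]
grip_width: 0.0136
```

```bash
python3 -c "
from h import *
st(.5334,.2605,172)"
```

```text
pos [0.5333 0.2606 0.0745] yaw 141.72 tool shift(xy at z const) [-0.0001 -0.      0.    ] rotz -0.528 tilt [-0.0029  0.0022 -1.    ] q7 -18.09718645154664 F [ 0.5 -1.5 -1.2] M [-0.152 -0.269  0.386]
```

Emit:
{"method": "step_arm", "body": {"steps": "-1 0 0 0 0 0 .02;-1 0 0 0 0 0 .02;-1 0 0 0 0 0 .015;-1 0 0 0 0 0 0"}}

```text
time_s: 15.85
position: [0.5333, 0.2605, 0.0745]
tool_rot: [[-0.748, 0.663, 0.004], [0.663, 0.748, -0.0], [-0.003, 0.002, -1.0]]
ft_force: [0.6, -1.0, -1.1]
grip_width: 0.0136
```

```bash
python3 -c "
from h import *
st(.5334,.2605,172)"
```

```text
pos [0.5333 0.2605 0.0745] yaw 138.44 tool shift(xy at z const) [-0.0001  0.      0.    ] rotz -0.586 tilt [-0.0027  0.0024 -1.    ] q7 -20.725109651498858 F [ 0.6 -1.  -1.1] M [-0.198 -0.24   0.534]
```

Emit:
{"method": "step_arm", "body": {"steps": "-1 0 0 0 0 0 -.065;-1 0 0 0 0 0 -.07;-1 0 0 0 0 0 -.07;-1 0 0 0 0 0 -.07;-1 0 0 0 0 0 -.07;-1 0 0 0 0 0 -.07;-1 0 0 0 0 0 -.07;-1 0 0 0 0 0 -.07"}}

```text
time_s: 16.65
position: [0.5333, 0.2607, 0.0745]
tool_rot: [[-0.988, 0.157, 0.002], [0.157, 0.988, 0.001], [-0.002, 0.001, -1.0]]
ft_force: [1.2, -0.6, -2.2]
grip_width: 0.0137
```

Emit:
{"method": "step_arm", "body": {"steps": "-1 0 0 0 0 0 -.07;-1 0 0 0 0 0 -.07;-1 0 0 0 0 0 -.07;-1 0 0 0 0 0 -.07;-1 0 0 0 0 0 -.06;-1 0 0 0 0 0 -.06;-1 0 0 0 0 0 -.05;-1 0 0 0 0 0 -.04"}}

```text
time_s: 17.45
position: [0.5332, 0.2608, 0.0744]
tool_rot: [[-0.942, -0.335, -0.001], [-0.335, 0.942, 0.003], [0.0, 0.003, -1.0]]
ft_force: [-0.5, -0.3, 0.3]
grip_width: 0.0133
```

Emit:
{"method": "step_arm", "body": {"steps": "-1 0 0 0 0 0 0"}}

```text
time_s: 17.55
position: [0.5332, 0.2608, 0.0745]
tool_rot: [[-0.942, -0.335, -0.002], [-0.335, 0.942, 0.003], [0.0, 0.004, -1.0]]
ft_force: [0.3, -0.7, 1.2]
grip_width: 0.0136
```

```bash
python3 -c "
from h import *
st(.5334,.2605,172)"
```

```text
pos [0.5332 0.2608 0.0745] yaw -160.43 tool shift(xy at z const) [-0.     -0.0004 -0.    ] rotz 0.481 tilt [ 3.0e-04  3.7e-03 -1.0e+00] q7 30.26004005957579 F [ 0.3 -0.7  1.2] M [-0.034 -0.21  -0.004]
```

Mz is about 0 where it used to read about 0.4, so it has probably broken free. I'll turn on carefully.

Emit:
{"method": "step_arm", "body": {"steps": "-1 0 0 0 0 0 -.04;-1 0 0 0 0 0 -.04;-1 0 0 0 0 0 0"}}

```text
time_s: 17.85
position: [0.5332, 0.2608, 0.0745]
tool_rot: [[-0.914, -0.406, -0.002], [-0.406, 0.914, 0.004], [0.001, 0.004, -1.0]]
ft_force: [-1.0, -0.6, 1.2]
grip_width: 0.0136
```

```bash
python3 -c "
from h import *
st(.5334,.2605,172)"
```

```text
pos [0.5332 0.2608 0.0745] yaw -156.07 tool shift(xy at z const) [-0.     -0.0004 -0.    ] rotz 0.557 tilt [ 6.0e-04  4.4e-03 -1.0e+00] q7 34.05260564946597 F [-1.  -0.6  1.2] M [-0.036 -0.134 -0.031]
```

Emit:
{"method": "step_arm", "body": {"steps": "-1 0 0 0 0 0 -.07;-1 0 0 0 0 0 -.07;-1 0 0 0 0 0 -.07;-1 0 0 0 0 0 -.07;-1 0 0 0 0 0 -.07;-1 0 0 0 0 0 -.07;-1 0 0 0 0 0 0"}}

```text
time_s: 18.55
position: [0.5331, 0.2609, 0.0744]
tool_rot: [[-0.671, -0.741, -0.003], [-0.741, 0.671, 0.004], [-0.001, 0.005, -1.0]]
ft_force: [-1.0, -0.8, 0.9]
grip_width: 0.0137
```

```bash
python3 -c "
from h import *
st(.5334,.2605,172)"
```

```text
pos [0.5331 0.2609 0.0744] yaw -132.15 tool shift(xy at z const) [ 0.0001 -0.0005 -0.    ] rotz 0.975 tilt [-6.0e-04  5.1e-03 -1.0e+00] q7 54.847980056524825 F [-1.  -0.8  0.9] M [-0.081 -0.112 -0.071]
```

Emit:
{"method": "step_arm", "body": {"steps": "-1 0 0 0 0 0 -.07;-1 0 0 0 0 0 -.07;-1 0 0 0 0 0 -.07;-1 0 0 0 0 0 -.07;-1 0 0 0 0 0 -.07;-1 0 0 0 0 0 -.07;-1 0 0 0 0 0 -.07;-1 0 0 0 0 0 0"}}

```text
time_s: 19.35
position: [0.533, 0.2609, 0.0744]
tool_rot: [[-0.255, -0.967, -0.004], [-0.967, 0.255, 0.003], [-0.002, 0.005, -1.0]]
ft_force: [0.2, -0.6, 1.7]
grip_width: 0.0136
```

```bash
python3 -c "
from h import *
st(.5334,.2605,172)"
```

```text
pos [0.533  0.2609 0.0744] yaw -104.8 tool shift(xy at z const) [ 0.0003 -0.0005 -0.    ] rotz 1.452 tilt [-0.0021  0.0048 -1.    ] q7 79.1329794213152 F [ 0.2 -0.6  1.7] M [-0.082 -0.088 -0.046]
```

Emit:
{"method": "step_arm", "body": {"steps": "1 0 0 0 0 0 0;1 0 0 0 0 0 0;1 0 0 0 0 0 0;1 0 0 0 0 0 0;1 0 0 -.03 0 0 0;1 0 0 -.05 0 0 0;1 0 0 -.05 0 0 0;1 0 0 -.05 0 0 0"}}

```text
time_s: 20.15
position: [0.5311, 0.2584, 0.2518]
tool_rot: [[-0.265, -0.964, -0.017], [-0.964, 0.265, -0.001], [0.005, 0.016, -1.0]]
ft_force: [1.5, -0.1, -0.3]
grip_width: 0.073
```

Emit:
{"method": "step_arm", "body": {"steps": "1 0 0 0 -.01 0 .135;1 0 0 0 0 0 .135;1 0 0 0 0 0 .135;1 0 0 0 0 0 .135;1 0 0 0 0 0 .135;1 .03 -.03 0 0 0 0;1 .03 -.03 0 0 0 0;1 0 0 0 0 0 0"}}

```text
time_s: 20.95
position: [0.5153, 0.1789, 0.261]
tool_rot: [[-0.826, -0.564, -0.014], [-0.564, 0.826, 0.009], [0.006, 0.016, -1.0]]
ft_force: [0.0, -0.8, -0.2]
grip_width: 0.0929
```

Run:
```python
from h import *
st(.519,.173,-143.5)
o,p,P,d=wrist();cv2.imwrite('pics/w2.png',p)
H=cv2.cvtColor(p,cv2.COLOR_BGR2HSV);h,s,v=cv2.split(H);Z=P[...,2]
w=(d>0)&(np.hypot(P[...,0]-.519,P[...,1]-.173)<.06)
r=biggest(w&(Z>.0525)&(Z<.0565)&(s>60));q=(P[r][:,:2]*1000).astype(np.float32)
print(r.sum(),np.median(Z[r]),cv2.minEnclosingCircle(q))
hull=q[cv2.convexHull(q,returnPoints=False)[:,0]]
# widths vs direction
A=np.radians(np.arange(0,180,.5));D=np.stack([np.cos(A),np.sin(A)]);pr=hull@D;wd=pr.max(0)-pr.min(0)
f=[wd[i::90].mean() for i in range(90)];i=int(np.argmin(f));print('min width dirs',i*.5,f[i])
for j in range(i,360,90):
    print(np.degrees(A[j]),wd[j],(pr[:,j].max()+pr[:,j].min())/2)
mids=np.array([(pr[:,j].max()+pr[:,j].min())/2 for j in range(i,360,90)]);DD=D[:,i::90].T
print('centre',np.linalg.lstsq(DD,mids,rcond=None)[0])
a=(d>0)&(Z>.06)&(Z<.07)&(s<90)&(np.hypot(P[...,0]-.6,P[...,1]-.25)<.12);print('arm',rect(biggest(a),P))
k=(d>0)&(Z>.1)&(Z<.112)&(np.hypot(P[...,0]-.533,P[...,1]-.2605)<.05);print('knob',rect(k,P))
```

```text
pos [0.5153 0.1789 0.261 ] yaw -145.66 tool shift(xy at z const) [ 0.0003 -0.007  -0.0001] rotz -0.038 tilt [ 0.0062  0.0156 -0.9999] q7 67.36447353335521 F [ 0.  -0.8 -0.2] M [ 0.036 -0.145 -0.004]
2240 0.05439871638443669 ((518.8663330078125, 173.0142364501953), 47.82585906982422)
min width dirs 36.5 90.03125211148027
36.5 90.31964578087764 520.1166049580033
81.5 89.93817832287723 247.7261557813822
126.5 90.10674126724818 -169.60618210555958
171.5 89.76044307491804 -487.7032666446067
centre [518.97372382 172.97804025]
arm ((598.9617309570312, 242.6814727783203), (22.48556900024414, 112.07854461669922), 74.22318267822266)
knob ((533.50439453125, 260.4393310546875), (48.7865104675293, 14.115303039550781), 74.035400390625)
```

View pics/w2.png

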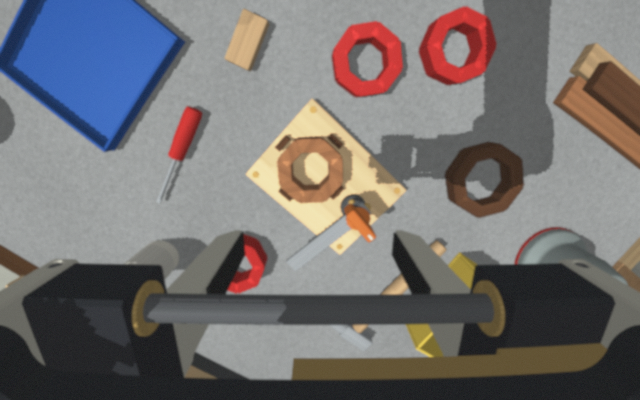

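The clamp arm is now beside the ring at -15.8° (about 1.44 rad), and the ring at about (312,170) px has nothing over it. Its centre is (0.5190, 0.1730) and its free faces lie at 36.5° and 126.5°. I'll align, then descend.

Emit:
{"method": "step_arm", "body": {"steps": "1 0 -.007 .04 -.016 -.006 -.038;1 0 0 .045 0 0 0;1 0 0 .045 0 0 0;1 0 0 .03 0 0 0;1 0 0 0 0 0 0", "force": 30}}

```text
time_s: 21.5
position: [0.5203, 0.1864, 0.0993]
tool_rot: [[-0.803, -0.596, -0.011], [-0.596, 0.802, 0.035], [-0.012, 0.035, -0.999]]
ft_force: [-0.2, 0.2, 0.4]
grip_width: 0.093
```

```bash
python3 -c "
from h import *
st(.519,.173,-143.5)"
```

```text
pos [0.5203 0.1864 0.0993] yaw -143.38 tool shift(xy at z const) [ 0.009  -0.01   -0.0005] rotz 0.002 tilt [-0.0124  0.0346 -0.9993] q7 57.12055114236953 F [-0.2  0.2  0.4] M [ 0.006 -0.107 -0.003]
```

Emit:
{"method": "step_arm", "body": {"steps": "1 .009 -.01 0 .035 .012 .002;1 0 0 0 0 0 0"}}

```text
time_s: 21.7
position: [0.5193, 0.1745, 0.1004]
tool_rot: [[-0.803, -0.596, 0.002], [-0.596, 0.803, -0.001], [-0.001, -0.002, -1.0]]
ft_force: [0.9, 0.2, 1.0]
grip_width: 0.0927
```

```bash
python3 -c "
from h import *
st(.519,.173,-143.5)"
```

```text
pos [0.5193 0.1745 0.1004] yaw -143.39 tool shift(xy at z const) [ 0.0011 -0.0011  0.    ] rotz 0.002 tilt [-6.0e-04 -2.2e-03 -1.0e+00] q7 56.09760850654996 F [0.9 0.2 1. ] M [ 0.076 -0.121 -0.003]
```

Down to just above the ring top (TCP 0.060), then check again.

Emit:
{"method": "step_arm", "body": {"steps": "1 .001 -.001 .015 -.002 0 .002;1 0 0 .015 0 0 0;1 0 0 .01 0 0 0;1 0 0 0 0 0 0"}}

```text
time_s: 22.1
position: [0.5223, 0.1741, 0.0625]
tool_rot: [[-0.805, -0.593, 0.009], [-0.593, 0.805, 0.002], [-0.009, -0.004, -1.0]]
ft_force: [-0.7, 0.1, -1.1]
grip_width: 0.0929
```

```bash
python3 -c "
from h import *
st(.519,.173,-143.5)"
```

```text
pos [0.5223 0.1741 0.0625] yaw -143.61 tool shift(xy at z const) [ 0.0033  0.0011 -0.    ] rotz -0.002 tilt [-0.0086 -0.0038 -1.    ] q7 52.028362047111415 F [-0.7  0.1 -1.1] M [ 0.106 -0.117  0.047]
```

Emit:
{"method": "step_arm", "body": {"steps": "1 .0033 .0011 0 -.004 .0086 -.002;1 0 0 0 0 0 0;1 0 0 .004 0 0 0;1 0 0 0 0 0 0"}}

```text
time_s: 22.5
position: [0.5195, 0.1731, 0.0594]
tool_rot: [[-0.804, -0.594, 0.001], [-0.594, 0.804, 0.001], [-0.001, 0.0, -1.0]]
ft_force: [-0.6, -0.7, -0.2]
grip_width: 0.0931
```

```bash
python3 -c "
from h import *
st(.519,.173,-143.5)"
```

```text
pos [0.5195 0.1731 0.0594] yaw -143.52 tool shift(xy at z const) [ 0.0004  0.0002 -0.    ] rotz -0.0 tilt [-1.e-03  1.e-04 -1.e+00] q7 52.17775175738596 F [-0.6 -0.7 -0.2] M [ 0.12  -0.127  0.062]
```

Emit:
{"method": "step_arm", "body": {"steps": "1 .0006 0.0002 .005 0 0.001 0;1 .0004 0 .005 0 .001 0;1 .0004 0 .005 0 .001 0;1 0 0 0 0 0 0"}}

```text
time_s: 22.9
position: [0.5183, 0.1723, 0.0432]
tool_rot: [[-0.804, -0.594, -0.001], [-0.594, 0.804, -0.001], [0.002, -0.0, -1.0]]
ft_force: [0.5, -0.0, 0.4]
grip_width: 0.0932
```

```bash
python3 -c "
from h import *
st(.519,.173,-143.5)"
```

```text
pos [0.5183 0.1723 0.0432] yaw -143.54 tool shift(xy at z const) [-0.001   0.0002 -0.    ] rotz -0.001 tilt [ 1.9e-03 -1.0e-04 -1.0e+00] q7 50.514886522887096 F [ 0.5 -0.   0.4] M [ 0.061 -0.14   0.031]
```

Straddling the ring with no contact. I'll go down 18 mm more and close.

Emit:
{"method": "step_arm", "body": {"steps": "1 -.0005 0.0002 .006 0 -.001 0;1 0 0 .006 0 0 0;1 0 0 .006 0 0 0;-1 0 0 0 0 0 0;-1 0 0 0 0 0 0;-1 0 0 0 0 0 0;-1 0 0 0 0 0 0"}}

```text
time_s: 23.6
position: [0.5184, 0.1729, 0.0233]
tool_rot: [[-0.804, -0.595, -0.001], [-0.595, 0.804, -0.001], [0.001, 0.0, -1.0]]
ft_force: [-0.7, 0.7, -1.0]
grip_width: 0.0899
```

```bash
python3 -c "
from h import *
st(.519,.173,-143.5)"
```

```text
pos [0.5184 0.1729 0.0233] yaw -143.52 tool shift(xy at z const) [-0.0006 -0.0003 -0.    ] rotz -0.0 tilt [ 0.0015  0.     -1.    ] q7 48.29347441456363 F [-0.7  0.7 -1. ] M [ 0.081 -0.077 -0.038]
```

Emit:
{"method": "step_arm", "body": {"steps": "-1 0 0 -.01 0 0 0;-1 0 0 -.02 0 0 0;-1 0 0 -.03 0 0 0;-1 0 0 -.03 0 0 0;-1 0 0 -.03 0 0 0;-1 0 0 -.025 0 0 0;-1 0 0 0 0 0 0"}}

```text
time_s: 24.3
position: [0.5168, 0.1737, 0.1771]
tool_rot: [[-0.802, -0.597, -0.004], [-0.597, 0.802, -0.0], [0.003, 0.002, -1.0]]
ft_force: [-0.4, -0.3, -1.6]
grip_width: 0.0893
```

```bash
python3 -c "
from h import *
st(.559,-.181,-143.5);print(get_obs()['grip_width'])"
```

```text
pos [0.5168 0.1737 0.1771] yaw -143.36 tool shift(xy at z const) [ 1.778e-01 -3.098e-01 -1.000e-04] rotz 0.002 tilt [ 0.0032  0.0021 -1.    ] q7 63.282358172626545 F [-0.4 -0.3 -1.6] M [ 0.138 -0.145 -0.01 ]
0.08926952208812171
```

Emit:
{"method": "step_arm", "body": {"steps": "-1 .012 -.022 0 0 0 0;-1 .02 -.035 0 0 0 0;-1 .02 -.035 0 0 0 0;-1 .02 -.035 0 0 0 0;-1 .02 -.035 0 0 0 0;-1 .02 -.035 0 0 0 0;-1 .02 -.035 0 0 0 0;-1 .012 -.022 0 0 0 0"}}

```text
time_s: 25.1
position: [0.5516, -0.1222, 0.1753]
tool_rot: [[-0.796, -0.605, -0.005], [-0.605, 0.796, 0.002], [0.003, 0.005, -1.0]]
ft_force: [0.2, 0.4, -1.2]
grip_width: 0.0895
```

```bash
python3 -c "
from h import *
st(.559,-.181,-143.5);print(get_obs()['grip_width'])"
```

```text
pos [ 0.5516 -0.1222  0.1753] yaw -142.78 tool shift(xy at z const) [ 0.0296 -0.0513 -0.0002] rotz 0.013 tilt [ 0.0025  0.005  -1.    ] q7 93.90140945165894 F [ 0.2  0.4 -1.2] M [ 0.104 -0.136  0.076]
0.08949517654371482
```

Emit:
{"method": "step_arm", "body": {"steps": "-1 .015 -.026 0 .005 -.003 .01;-1 .012 -.022 .02 0 0 0;-1 0 0 .03 0 0 0;-1 0 0 .03 0 0 0;-1 0 0 .03 0 0 0;-1 0 0 .025 0 0 0;-1 0 0 0 0 0 0"}}

```text
time_s: 25.8
position: [0.5548, -0.1865, 0.0313]
tool_rot: [[-0.809, -0.588, -0.005], [-0.588, 0.809, 0.0], [0.004, 0.003, -1.0]]
ft_force: [-0.6, -0.6, -0.4]
grip_width: 0.0895
```

```bash
python3 -c "
from h import *
st(.559,-.181,-143.5)"
```

```text
pos [ 0.5548 -0.1865  0.0313] yaw -143.95 tool shift(xy at z const) [-0.0066  0.002  -0.    ] rotz -0.008 tilt [ 0.0038  0.003  -1.    ] q7 88.01832801117733 F [-0.6 -0.6 -0.4] M [ 0.091 -0.13  -0.012]
```

Emit:
{"method": "step_arm", "body": {"steps": "-1 0 0 .006 .003 -.004 0;-1 0 0 .005 0 0 0;-1 0 0 .005 0 0 0;-1 0 0 0.002 0 0 0;-1 0 0 0 0 0 0"}}

```text
time_s: 26.3
position: [0.5561, -0.1862, 0.015]
tool_rot: [[-0.808, -0.589, 0.003], [-0.589, 0.808, -0.0], [-0.003, -0.002, -1.0]]
ft_force: [0.5, 0.0, -0.9]
grip_width: 0.0895
```

```bash
python3 -c "
from h import *
st(.559,-.181,-143.5)"
```

```text
pos [ 0.5561 -0.1862  0.015 ] yaw -143.93 tool shift(xy at z const) [-0.0054  0.0025  0.    ] rotz -0.007 tilt [-0.0026 -0.0023 -1.    ] q7 86.10569732496205 F [ 0.5  0.  -0.9] M [ 0.068 -0.098 -0.019]
```

Emit:
{"method": "step_arm", "body": {"steps": "-1 0 0 .003 0 .001 0;-1 0 0 .001 0 0 0;-1 0 0 0 0 0 0;1 0 0 0 0 0 0;1 0 0 0 0 0 0;1 0 0 0 0 0 0"}}

```text
time_s: 26.9
position: [0.5573, -0.1864, 0.0122]
tool_rot: [[-0.808, -0.589, 0.005], [-0.589, 0.808, -0.002], [-0.003, -0.004, -1.0]]
ft_force: [-0.2, -0.1, -0.2]
grip_width: 0.0931
```

```bash
python3 -c "
from h import *
st(.5561,-.1862,-143.93);print(get_obs()['grip_width'])"
```

```text
pos [ 0.5573 -0.1864  0.0122] yaw -143.94 tool shift(xy at z const) [ 0.0009  0.0008 -0.    ] rotz -0.0 tilt [-0.0031 -0.0045 -1.    ] q7 85.73100115619485 F [-0.2 -0.1 -0.2] M [ 0.047 -0.083 -0.06 ]
0.09309655694280952
```

Emit:
{"method": "step_arm", "body": {"steps": "1 0 0 -.006 0 0 0;1 0 0 -.008 0 0 0;1 0 0 -.01 0 0 0;1 0 0 -.01 0 0 0;1 0 0 -.02 0 0 0;1 0 0 -.04 0 0 0;1 0 0 -.045 0 0 0;1 0 0 -.045 0 0 0"}}

```text
time_s: 27.7
position: [0.5534, -0.1849, 0.2022]
tool_rot: [[-0.807, -0.591, -0.003], [-0.591, 0.807, 0.002], [0.001, 0.003, -1.0]]
ft_force: [0.4, -0.7, 0.3]
grip_width: 0.0927
```

Run:
```python
from h import *
o,p,P,d=wrist();H=cv2.cvtColor(p,cv2.COLOR_BGR2HSV);h,s,v=cv2.split(H);Z=P[...,2]
r=biggest((d>0)&(Z>.034)&(Z<.05)&(h<25)&(s>60)&(np.hypot(P[...,0]-.556,P[...,1]+.186)<.09))
q=P[r];print(r.sum(),np.percentile(Z[r],[5,50,95]),cv2.minEnclosingCircle((q[:,:2]*1000).astype(np.float32)))
A=np.c_[q[:,:2],np.ones(len(q))];print('slope',np.linalg.lstsq(A,q[:,2],rcond=None)[0][:2],o['ft_force'],o['position'])
p,d=read_camera('top');cv2.imwrite('pics/top1.png',p)
```

```text
2798 [0.03969806 0.04136051 0.04256807] ((556.0418090820312, -186.2338104248047), 46.84108352661133)
slope [0.00078518 0.00072179] [ 0.41701828 -0.72850315  0.29522519] [ 0.55336552 -0.18494442  0.20223158]
```

View pics/top1.png

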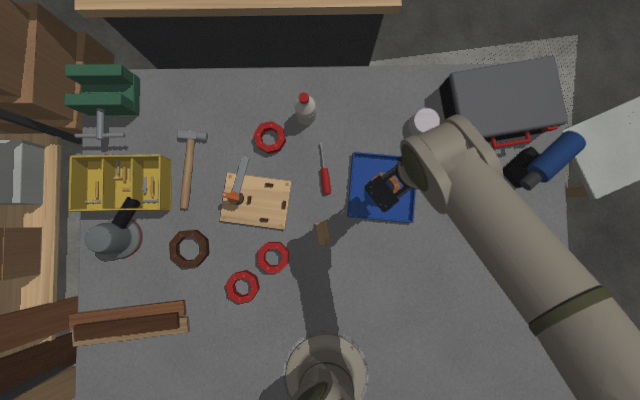

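The top view shows the ring lying in the tray at about (388,187) px, with the clamp arm swung away at (240,175) and the bystanders where they were. Handing in.

```bash
python3 -c "
from rig import *
print(get_obs()['dq']);print(hand_in())"
```

```text
[-1.22760736  3.31996642  3.88872736  4.17633111  3.71067755 -3.9617387
 -3.21082795]
the job is handed in; nothing more can be done
None
```

I broke the clamp free, swung its arm away, and set the ring down flat in the blue tray. The job was handed in at about 28 s of the 72 s allowed; `hand_in` gives no verdict, so these are my own measurements.

- **Rocking:** I made four strokes, alternating and starting counter-clockwise, each eased off at 0.48 to 0.53 Nm. On the fifth stroke the counter-clockwise stop was gone. 0.53 Nm was the highest wrist moment I read, about 0.13 rad of cap twist; I did not read it during the fast parts of each stroke.
- **Clamp arm:** I turned the knob on counter-clockwise. The wrist camera put the arm at about 1.44 rad, against the 1.2 required, with the ring still in its nest.
- **Ring:** I lifted it by two free diagonal faces. In the tray its underside is about 5.4 mm above the bench, with a measured slope under 0.002 rad. Its centre is about 6 mm from the tray's centre.
- **Bystanders and robot:** In the last top view the bystanders look where they were. I judged that by eye and did not measure them, and the robot arm hid part of the wrench area. The gripper is open about 0.2 m above the bench with no contact force.
- **Odd readings:** The torque where the glue gives read about 0.28 to 0.40 Nm, a little above the stated 0.25 to 0.3. At hand-in the joint speeds still read up to 4°/s from the lift.

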